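# Draw a flat cover plate out of the rack and lay it on the stack

## Robot

A 6-joint arm with a two-finger parallel gripper is mounted at the origin on a cart in front of the work surface, level with it; the furniture and walls round the work are solid. World frame = base frame: x ahead of the robot, y to its left, z up, the work surface at z = 0. Lengths are in m, angles in rad, forces in N, time in s.
With the tool pointing down it reaches from about 0.25 to 0.775 m from the base axis. Payload 4 kg.
Tool frame: the origin (TCP) lies at the very end of the fingers, on their centre line; the grasp point (between the pads) lies 19 mm behind it (robot.hold_point_z is the distance from the TCP to the grasp point, in m); z points along the fingers, y is the line along which they close (so a half turn about z gives the same grasp; the last joint's range is limited). The gripper opens to 94 mm and grips with 3 to 60 N. Pads are 16 mm wide; open, the fingers measure 119 mm over their backs; the gripper's body (75 mm by 177 mm) begins 78 mm behind the grasp point.
Start: joints at [-1.348, 0.087, 1.371, -0, 1.684, -0.103], TCP at [0.176, -0.521, 0.206] pointing down, gripper open.
Joint ranges: [-3.1, 3.1], [-0.76, 2.03], [0.27, 2.55], [-1.08, 4.22], [0.17, 2.65], [-2.57, 2.57]. Speed limits (rad/s): [2.79, 2.79, 3.14, 3.14, 3.14, 3.14].

## Interface

Orientations are given as [roll, pitch, yaw] about the fixed x, y, z axes, in that order (R = Rz(yaw) Ry(pitch) Rx(roll)).
In Python, from bench import robot gives the robot as it stands.
- The arm moves only by the tool carry_out, never from a script. Its argument "steps" is a list of rows, each a list of 3 entries, a list of its own where there are three numbers: the shift along the tool's x, y, z in m, then the turn about the tool's z in units of 10 degrees (1.0 is 10 degrees), then the closure, from -1 (fully open) to 1 (shut). In form: [[[tx, ty, tz], roll, jaw], ...]. A call has 1 to 10 rows; each row is the pose to reach, as a shift and turn from the pose commanded when the call began, along the tool's axes at that moment; what a row does not reach only later rows make up. A row lasts 1/8 s, in which the tool goes at most 62.5 mm and 10.7 degrees, less where a joint would pass 70% of its speed; a pose out of reach is approached as far as the arm can. A call with a gripper value outside its range is refused whole. The fingers move at their own pace and stop on an object; the grip force is fixed at half the most. Time passes only in rows, so rows that repeat a pose let the fingers close. It gives the time, the measured TCP pose, the force, the opening and the grip force at its end, in the units of the state.
- robot.get_obs(): the state, without advancing time (a new reading comes with each control period).
- robot.snapshot(name): name is "scene" or "top" or "wrist"; returns a dict with "image" (420x560x3 uint8, red, green, blue), "z_map" (420x560 float32, m along the optical axis (not along the pixel's ray), 0 where there is no reading), "mtx" (3x3 intrinsics, pixels), "D" ([k1, k2, p1, p2, k3] as OpenCV has them; the pictures are not rectified), "R" (3x3) and "t" (3): a world point X has camera coordinates R X + t. Camera axes: x right, y down, z forward; pixel columns grow to the right and rows downward; lengths in m; the calibration is good to about 2 mm. A picture is of the moment at which its call begins.
- robot.close_job(): hands the job in; it is judged then, once.
The state is a dict: "time": time; "joint_positions": joint angles; "qvel": joint speeds; "joint_torque": joint torques, N m; "tool_pos": TCP position; "ee_rot": TCP orientation; "wrist_force": force on the tool from outside, world axes, zero at the start; "wrist_torque": the same for the moment, N m; "width": finger opening in m; "finger_force": force on a finger pad.
Only numpy, scipy, OpenCV 4.12 (cv2) and the standard library are available. Lean on these libraries where they do the work, as an engineer would, in place of code of your own. Each camera call takes 0.05 s, during which the arm holds its last target. There are 200 camera calls.

## Task

One flat metal cover plate still lies in the low bay of the plate rack, under its tray, where it is too flat and too boxed in to be picked up. Reach in at a slant, slide it out over the front edge of the bay until it overhangs, grip it there by its two long sides and lay it gently and flat on top of the two narrower plates stacked on the pedestal, lengthwise and centred to within about a centimetre. Leave the stack tidy and the other things where they are.

Things in the scene. Friction and masses are not known exactly. Their poses are not given: they have to be found in the camera images.
- plate_centre (a point): the flat aluminium cover plate to move, 100 x 50 x 5 mm, about 0.075 kg, lying in the rack, front end 12 to 24 mm behind the deck's front edge. Point at its centre (half-way up); x along its length, y across, z up. Plates and deck are smooth (friction about 0.25): pressed with 5 to 15 N by a fingertip it slides along with it; it tips if pressed where it overhangs
- rack: the plate rack (fixed, in the left or right half of the work). Over its deck stands a grey tray, 120 mm wide, 50 mm high, underside 67 mm above the deck, front wall 58 mm inward of the deck's front edge, on posts 40 to 50 mm either side of the middle, behind that wall. Origin on the table under the middle of the deck, 80 mm inward of its front edge; x leads inward
- rack_front (a point): middle of the front edge of the rack's deck, on its top: a flat steel slab 160 mm deep, 80 mm wide, 12 mm thick, top 55 mm above the table, nothing in front of it. x leads inward along the deck, y across, z up. Side rails along the deck, inner faces 60 mm apart, 9 mm high, 10 mm thick, end flush with the front edge
- stack_top_centre (a point): the upper of the two narrower flat aluminium spacer plates stacked on the pedestal, each 100 x 34 x 5 mm, 0.05 kg, loose. Point at its centre (half-way up), 37.5 mm above the table; x along its length, y across, z up. The cover plate is as long but 50 mm wide: laid centrally, it stands 8 mm over the stack on either side
- pedestal: small fixed grey pedestal that carries the stack: a foot 110 x 60 x 8 mm with a block 80 x 30 mm on it, block top 30 mm above the table, so that fingers have room beside the plates. Origin at the centre of its underside, x along its length
- tape_roll: tape roll, ring 102 mm across and 24 mm high, lying in the tray of the rack (bystander). Origin at the centre of its underside
- tube: closed white tube, 45 mm across and 118 mm high, standing at the left of the work (bystander). Origin at the centre of its underside
- die: small press die, a plain round metal piece 26 mm across and 18 mm high, standing beside the pedestal (bystander). Origin at the centre of its underside
- cap: white snap cap, disc 46 mm across and 12 mm high, lying near the front edge of the table (bystander). Origin at the centre of its underside
- screwdriver: screwdriver, 205 mm long, 28 mm thick, lying at the left (bystander)
- spanner: open-ended spanner, 165 mm long, 29 mm wide, 6 mm thick, lying at the right (bystander)
There are look-alikes about, which are no part of the job. Leave any purple or red look-alike of the pedestal alone.

How it is judged:
On the way:
1. the plate, lying flat on the deck, overhangs the front edge by at least 20 mm (x of plate_centre in the frame of rack_front between -0.02 and 0.03 m and z of plate_centre in the frame of rack_front below 0.006 m and angle between plate_centre's own z axis and vertical below 0.08 rad), for 0.2 s.
At the end, for the whole second after the job is handed in: the plate lies flat on the top plate of the stack, centres within 10 mm and long sides within 0.15 rad of one another; the stack's top plate still lies on the lower one, within 12 mm and 0.15 rad of the pedestal's middle; the plate is released (horizontal distance between plate_centre and stack_top_centre below 0.01 m and z of plate_centre in the frame of stack_top_centre between 0.0035 and 0.0065 m and angle between the x axis of plate_centre and the x axis of stack_top_centre, either way round below 0.15 rad and angle between plate_centre's own z axis and vertical below 0.06 rad and horizontal distance between stack_top_centre and pedestal below 0.012 m and z of stack_top_centre in the frame of pedestal above 0.036 m and angle between the x axis of stack_top_centre and the x axis of pedestal, either way round below 0.15 rad); the robot touches nothing.
It fails at once if the plate is dropped on to the stack from more than about 15 mm (horizontal distance between plate_centre and stack_top_centre below 0.08 m and z of plate_centre in the frame of stack_top_centre above 0.02 m and contact force between plate and anything else below 0.02 N).
It fails at once if a bystander (tape roll, tube, die, cap, screwdriver, spanner) is moved more than 30 mm (distance of any of tape_roll, tube, die, cap, screwdriver, spanner from where it was at the start of the episode above 0.03 m).
It also fails if it takes over 72 s, if anything falls off the work surface, if the arm or the gripper's body presses on something with over 40 N, if the wrist force passes 120 N, or if a joint passes its speed limit or range.

## Working session

There is one attempt and no reset: what is moved stays moved. The work goes in short steps, Python scripts to look and compute and a tool call to move; the robot and the scene stay as the last step left them, time stands still between calls to the robot, and variables do not carry over. Pictures are saved under pics/ and viewed, at most 10 in all, crops included, and the job is handed in when it is done.

Besides the shell and the picture viewer there is one more tool, called after ">>>" as name([rows], argument=value, ...), one row to a line, values as JSON. carry_out: Moves the arm, as the interface text tells. Its arguments: {"type":"object","properties":{"steps":{"type":"array","items":{"type":"array"}}},"required":["steps"]}

```bash
mkdir -p pics; ls; cat > h.py <<'E'
import numpy as np, cv2
from bench import robot
from scipy.spatial.transform import Rotation as Ro
def snap(n):
    s=robot.snapshot(n); return s
def save(s,f,crop=None,scale=1):
    im=s["image"][:,:,::-1]
    if crop: a,b,c,d=crop; im=im[b:d,a:c]
    cv2.imwrite("pics/"+f,cv2.resize(im,None,fx=scale,fy=scale,interpolation=cv2.INTER_CUBIC))
def plane(s,px,z):
    px=np.array(px,float).reshape(-1,1,2)
    n=cv2.undistortPoints(px,np.array(s["mtx"]),np.array(s["D"])).reshape(-1,2)
    R=np.array(s["R"]);t=np.array(s["t"])
    d=np.c_[n,np.ones(len(n))]@R; c=-R.T@t
    k=(z-c[2])/d[:,2]; return c+d*k[:,None]
def cloud(s):
    h,w=s["z_map"].shape
    u,v=np.meshgrid(np.arange(w),np.arange(h))
    n=cv2.undistortPoints(np.stack([u,v],-1).reshape(-1,1,2).astype(float),np.array(s["mtx"]),np.array(s["D"])).reshape(-1,2)
    z=s["z_map"].reshape(-1,1)
    P=(np.c_[n,np.ones(len(n))]*z-np.array(s["t"]))@np.array(s["R"])
    P[z[:,0]==0]=np.nan
    return P.reshape(h,w,3)
E
python3 - <<'E'
from h import *
for n in("scene","top"):
    s=snap(n); save(s,n+"1.png",scale=1.4); print(n,-np.array(s["R"]).T@np.array(s["t"]))
    np.savez(n+".npz",**s)
print(robot.get_obs())
E
```

```text
pics
scene [-0.06797643  1.04429662  0.9469885 ]
top [0.24284224 0.06631597 1.80482202]
{'time': 0.1, 'joint_positions': array([-1.34811311e+00,  8.79334091e-02,  1.37207583e+00, -1.09830574e-05,
        1.68358215e+00, -1.03076598e-01]), 'qvel': array([ 1.07661230e-03, -1.67935845e-03, -2.97364566e-03, -1.11161320e-03,
        4.17764429e-06, -7.67049513e-04]), 'joint_torque': array([ 1.49185173e-03, -3.41252875e+01, -3.03300905e+01,  7.18964380e-02,
        3.04675859e-02, -9.98341966e-05]), 'tool_pos': array([ 0.17591385, -0.52060423,  0.20440646]), 'ee_rot': array([-3.13960340e+00, -1.94800973e-04,  3.25758396e-01]), 'wrist_force': array([ 0.29940363, -0.1081252 , -0.03472593]), 'wrist_torque': array([ 0.01344546,  0.01904297, -0.00240713]), 'finger_force': 0.0, 'width': 0.09392613634498176}
```

View pics/scene1.png

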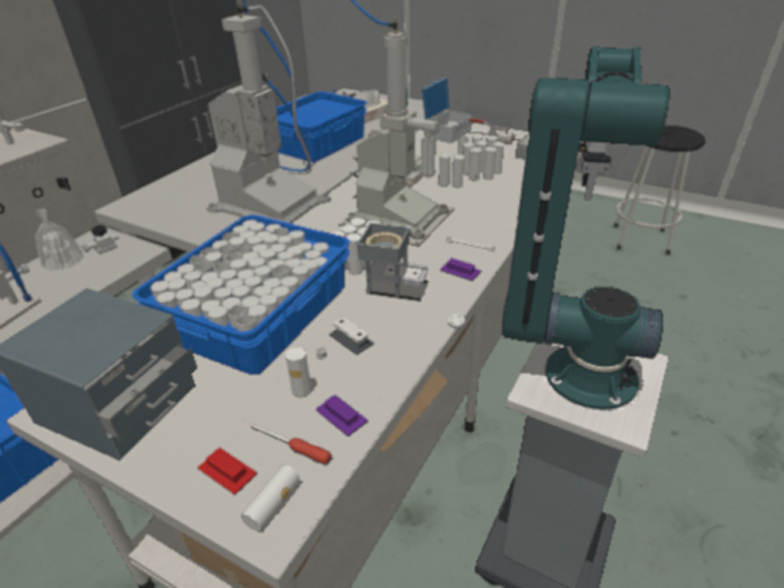

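View pics/top1.png

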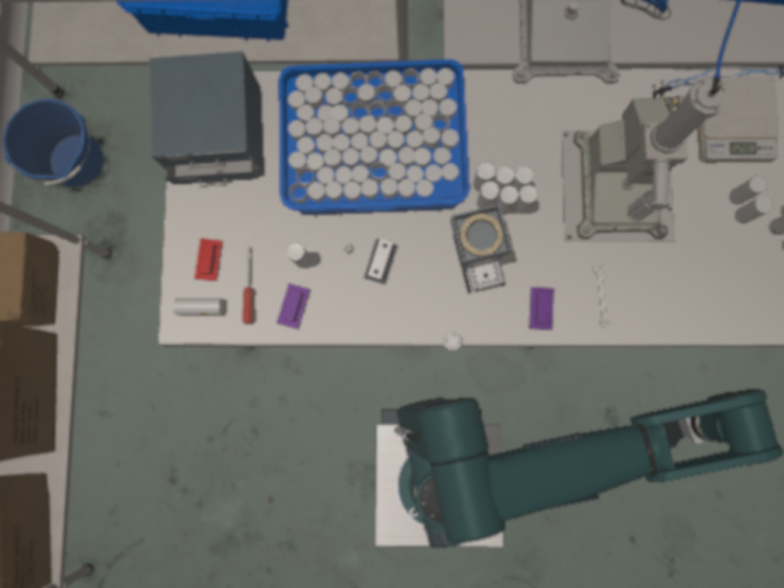

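The top view shows the rack at about (482,245) with the tape roll in its tray, the deck front with the plate's end at (487,277), and the grey pedestal with the stack at (380,260). The purple pedestals at (293,306) and (541,308) and the red one at (208,259) are look-alikes. The die is at (349,249) and the cap at (453,341).

```bash
python3 - <<'E'
from h import *
s=dict(np.load("top.npz")); c=dict(np.load("scene.npz"))
a=cv2.resize(s["image"][145:215,250:380,::-1],(780,420),interpolation=cv2.INTER_CUBIC)
b=cv2.resize(c["image"][155:260,225:320,::-1],(0,0),fx=4,fy=4)
cv2.imwrite("pics/cr_top.png",a);cv2.imwrite("pics/cr_sc.png",b)
# rough height-based masks from top depth
P=cloud(s);z=P[...,2]
for n,(u0,u1,v0,v1),lo,hi in (("rackdeck",(325,365,180,212),.045,.07),("tray",(320,372,145,192),.1,.2),("stack",(258,288,165,205),.033,.05)):
    m=np.zeros(z.shape,bool);m[v0:v1,u0:u1]=(z[v0:v1,u0:u1]>lo)&(z[v0:v1,u0:u1]<hi)
    q=P[m]; r=cv2.minAreaRect((q[:,:2]*1000).astype(np.float32)); print(n,m.sum(),r,np.median(q[:,2]))
E
```

```text
rackdeck 425 ((529.7178955078125, -114.81194305419922), (67.90586853027344, 97.12168884277344), 14.444992065429688) 0.06133753823597183
tray 1368 ((619.447509765625, -104.41008758544922), (158.14315795898438, 162.0182647705078), 0.8497116565704346) 0.1410363012768774
stack 244 ((571.912841796875, 151.70748901367188), (35.19557571411133, 98.93187713623047), 72.33511352539062) 0.04086417788613956
```

View pics/cr_top.png

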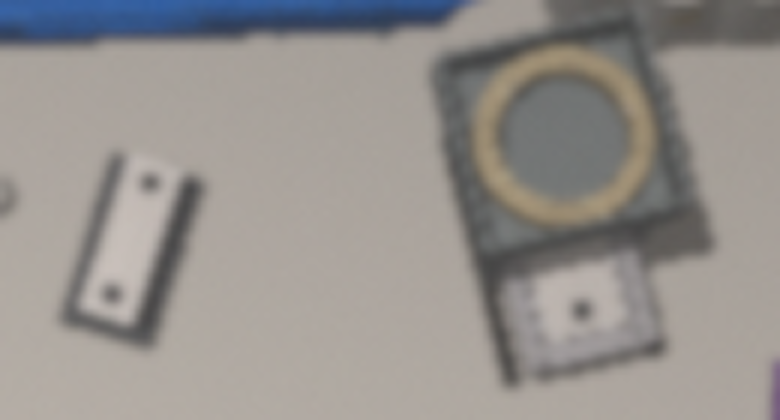

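View pics/cr_sc.png

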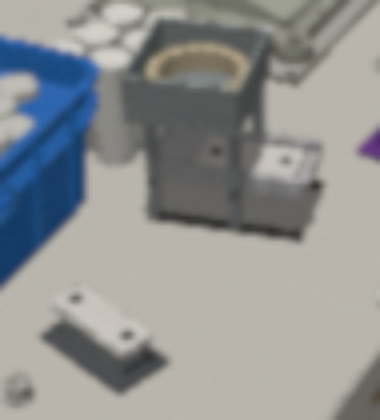

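Candidates for the stack are the grey pedestal with white plates at top display (380,260), the purple ones at (293,306) and (541,308), and the red one at (208,259); I choose the grey one. The plate is the white one with a hole at crop (582,310), between the deck rails under the tray. The crops confirm both. Next: the front edge position, then a close look with the wrist camera.

```bash
cat >> h.py <<'E'
def rel(xyz,yaw):
    o=robot.get_obs(); R=Ro.from_euler("xyz",o["ee_rot"]).as_matrix()
    d=R.T@(np.array(xyz)-o["tool_pos"])
    Rt=Ro.from_euler("xyz",[np.pi,0,yaw]).as_matrix()
    a=Ro.from_matrix(R.T@Rt).as_rotvec()
    print("shift",d.round(4),"turn10",round(np.degrees(a[2])/10,3),"t",o["time"])
E
python3 - <<'E'
from h import *
s=dict(np.load("top.npz"))
e=lambda x,y:(250+x/6-.4,145+y/6-.4)
f=plane(s,[e(512,385),e(662,350)],.055); print(f.round(4),f.mean(0)); d=f[0]-f[1];print("yaw",np.degrees(np.arctan2(-d[0],d[1])),np.linalg.norm(d))
y=.23; m=f.mean(0)
rel([m[0]-.09*np.cos(y),m[1]-.09*np.sin(y),.26],y)
w=snap("wrist"); print("cam",-np.array(w["R"]).T@np.array(w["t"]),np.array(w["R"])[2])
E
```

```text
[[ 0.4812 -0.0771  0.055 ]
 [ 0.5021 -0.166   0.055 ]] [ 0.49166716 -0.12153113  0.055     ]
yaw 13.20998634822285 0.0912777681582205
shift [ 0.3373 -0.2858 -0.055 ] turn10 0.549 t 0.1
cam [ 0.2475385  -0.49745297  0.38386457] [-0.24308839 -0.08006196 -0.96669443]
```

>>> carry_out([
  [[0.06,-0.05,-0.05],0.1,-1],
  [[0.12,-0.1,-0.055],0.2,-1],
  [[0.18,-0.15,-0.055],0.3,-1],
  [[0.24,-0.2,-0.055],0.4,-1],
  [[0.3,-0.25,-0.055],0.5,0.5],
  [[0.337,-0.286,-0.055],0.55,0.5],
  [[0.337,-0.286,-0.055],0.55,0.5],
  [[0.337,-0.286,-0.055],0.55,0.5],
  [[0.337,-0.286,-0.055],0.55,0.5],
])

```text
time: 1.27
tool_pos: [0.404, -0.1411, 0.2602]
ee_rot: [-3.141, 0.001, 0.233]
wrist_force: [-0.5, -0.1, -0.2]
width: 0.0474
finger_force: 0.0
```

```bash
python3 - <<'E'
from h import *
o=robot.get_obs();print(o["time"],o["tool_pos"],o["ee_rot"],o["width"],o["wrist_force"],o["joint_positions"])
w=snap("wrist");save(w,"w1.png",scale=1.4);np.savez("w1.npz",**w)
E
```

```text
1.275 [ 0.40399619 -0.14114168  0.26016527] [-3.14140470e+00  5.98227167e-04  2.33045889e-01] 0.047411256039333105 [-0.54414585 -0.05774926 -0.22341264] [-4.68557259e-01 -1.90804494e-01  1.52874804e+00 -2.49326424e-04
  1.80422734e+00  8.69135632e-01]
```

View pics/w1.png

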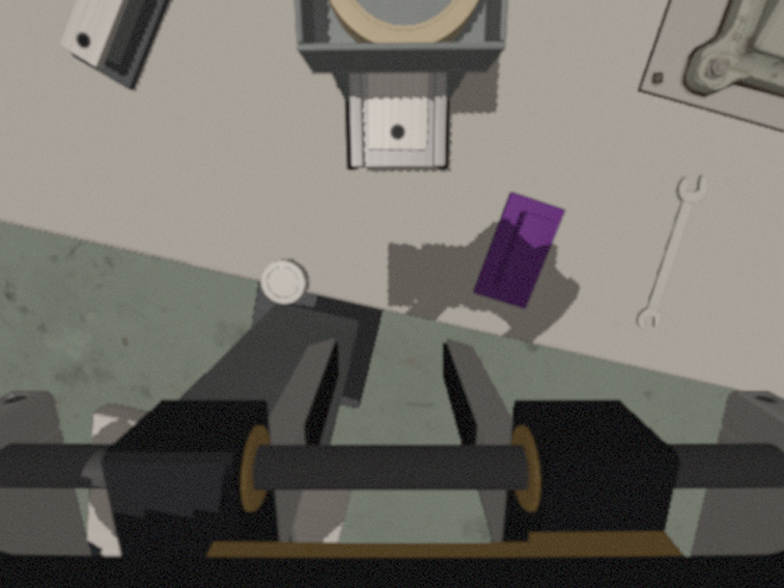

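The wrist view shows the deck's front corners at about (347,168) and (450,169), the plate's front end at about (365,150) to (430,150), and its hole at (398,131). The tray wall is at y≈70, the cap at (284,282), and the purple look-alike at (520,250).

```bash
python3 - <<'E'
from h import *
s=dict(np.load("w1.npz"))
P=cloud(s);k=1/1.4
f=plane(s,np.array([(347,168.5),(451,169)])*k,.055); m=f.mean(0);d=f[0]-f[1]
yaw=np.arctan2(-d[0],d[1]);print(m,np.degrees(yaw),np.linalg.norm(d))
p=plane(s,np.array([(366,150.5),(430,150.5),(398,131)])*k,.06)
w=plane(s,np.array([(299,45),(504,43)])*k,.172)
c,sn=np.cos(yaw),np.sin(yaw);R=np.array([[c,sn],[-sn,c]])
print("plate in rack",((p-m)[:,:2]@R.T).round(4)); print("wall top",((w-m)[:,:2]@R.T).round(4))
# depth check: columns through centre
for v in range(40,125,5): print(v,P[v,284].round(3), end=";")
# height-based: deck points, tray rim
z=P[...,2]
q=(P[...,:2]-m[:2])@R.T
t=(z>.15)&(z<.19)&(q[...,0]<.2)&(abs(q[...,1])<.09);print("tray",np.nanpercentile(q[t],[0,1,50,99],axis=0))
g=(z>.045)&(z<.075)&(abs(q[...,1])<.08)&(abs(q[...,0])<.1);print("deck",np.nanpercentile(q[g],[0,1,50,99],axis=0),np.nanpercentile(z[g],[5,50,95]))
E
```

```text
[ 0.49679628 -0.12756906  0.055     ] 13.176642030683816 0.09108062314811255
plate in rack [[ 0.0146  0.0285]
 [ 0.0148 -0.0263]
 [ 0.0303  0.0012]]
wall top [[ 0.062   0.06  ]
 [ 0.0636 -0.0569]]
40 [ 0.554 -0.11   0.16 ];45 [ 0.554 -0.111  0.145];50 [ 0.555 -0.111  0.125];55 [ 0.567 -0.109  0.059];60 [ 0.561 -0.111  0.061];65 [ 0.556 -0.112  0.061];70 [ 0.551 -0.113  0.059];75 [ 0.546 -0.114  0.059];80 [ 0.54  -0.116  0.06 ];85 [ 0.535 -0.117  0.06 ];90 [ 0.53  -0.118  0.06 ];95 [ 0.525 -0.119  0.059];100 [ 0.519 -0.121  0.059];105 [ 0.514 -0.122  0.06 ];110 [ 0.508 -0.123  0.056];115 [ 0.503 -0.125  0.054];120 [ 0.5   -0.126  0.001];tray [[ 0.05881997 -0.05816987]
 [ 0.0591267  -0.05659364]
 [ 0.06259291  0.00047541]
 [ 0.09215617  0.0611518 ]]
deck [[ 0.00166067 -0.04900942]
 [ 0.0023061  -0.03813979]
 [ 0.04089394  0.00184732]
 [ 0.07519211  0.04322533]] [0.05430274 0.06014675 0.06486656]
```

```bash
cat >> h.py <<'E'
YAW=np.radians(13.2); RF=np.array([.4974,-.1259,.055])
def rk(x,y,z):
    c,s=np.cos(YAW),np.sin(YAW); return RF+np.array([c*x-s*y,s*x+c*y,z])
def inrk(p):
    c,s=np.cos(YAW),np.sin(YAW); d=np.array(p)-RF; return np.array([c*d[0]+s*d[1],-s*d[0]+c*d[1],d[2]])
E
python3 - <<'E'
from h import *
rel(rk(.015,0,.013),YAW)
E
```

```text
shift [0.1101 0.0057 0.1921] turn10 0.004 t 1.325
```

>>> carry_out([
  [[0.05,0.003,0.0],0,0.5],
  [[0.11,0.0057,0.0],0,0.5],
  [[0.11,0.0057,0.05],0,0.5],
  [[0.11,0.0057,0.1],0,0.5],
  [[0.11,0.0057,0.14],0,0.5],
  [[0.11,0.0057,0.17],0,0.5],
  [[0.11,0.0057,0.185],0,0.5],
  [[0.11,0.0057,0.192],0,0.5],
  [[0.11,0.0057,0.192],0,0.5],
])

```text
time: 2.45
tool_pos: [0.5125, -0.1234, 0.0691]
ee_rot: [3.141, -0.001, 0.229]
wrist_force: [-0.3, -0.4, 0.7]
width: 0.0234
finger_force: 0.0
```

```bash
python3 - <<'E'
from h import *
o=robot.get_obs();print(o["time"],inrk(o["tool_pos"]),o["ee_rot"],o["width"],o["wrist_force"])
w=snap("wrist");save(w,"w2.png",scale=1.4);np.savez("w2.npz",**w)
E
```

```text
2.45 [ 0.0152817  -0.000994    0.01408517] [ 3.14093722e+00 -7.86732147e-04  2.29100539e-01] 0.023429684533599643 [-0.34256112 -0.39566859  0.67607703]
```

View pics/w2.png

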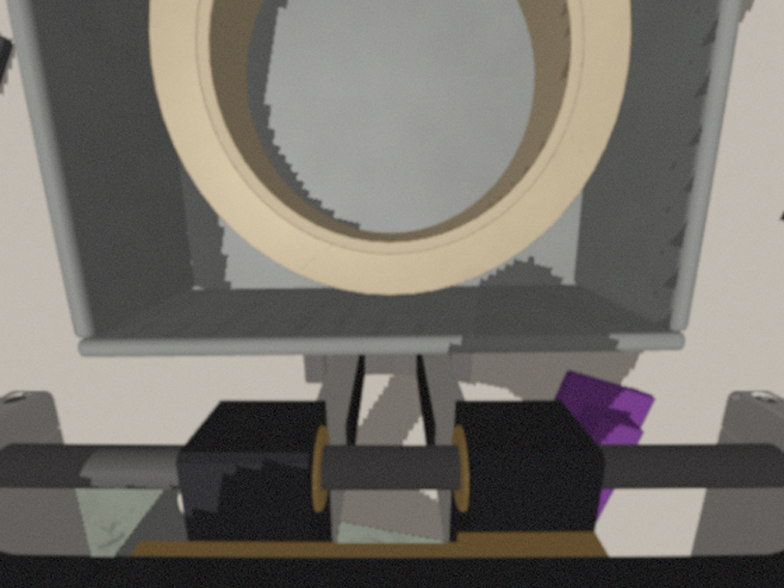

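The fingers are centred between the rails and clear of the tray wall (its rim is at y≈345). Next I press down.

>>> carry_out([
  [[0,-0.001,0.006],0,0.5],
  [[0,-0.001,0.009],0,0.5],
  [[0,-0.001,0.01],0,0.5],
  [[0,-0.001,0.01],0,0.5],
])

```text
time: 3.0
tool_pos: [0.5127, -0.122, 0.0602]
ee_rot: [3.14, -0.002, 0.23]
wrist_force: [-0.5, 0.4, 5.9]
width: 0.0237
finger_force: 2.8
```

>>> carry_out([
  [[0,0,0.001],0,0.5],
  [[0,0,0.001],0,0.5],
  [[-0.003,0,0.001],0,0.5],
  [[-0.006,0,0.001],0,0.5],
  [[-0.008,0,0.001],0,0.5],
])

```text
time: 3.62
tool_pos: [0.5068, -0.1241, 0.0602]
ee_rot: [3.138, -0.006, 0.23]
wrist_force: [1.4, -0.3, 5.9]
width: 0.0233
finger_force: 3.0
```

>>> carry_out([
  [[0,0,-0.006],0,0.5],
  [[0,0,-0.006],0,0.5],
  [[-0.06,0,-0.006],0,0.5],
  [[-0.12,0,-0.04],0,0.5],
  [[-0.12,0,-0.04],0,0.5],
])

```text
time: 4.25
tool_pos: [0.3861, -0.1517, 0.0989]
ee_rot: [3.139, -0.002, 0.228]
wrist_force: [0.6, -0.6, 0.3]
width: 0.0233
finger_force: 0.0
```

```bash
cat >> h.py <<'E'
def prof(w,y=0.004):
    P=cloud(w);q=np.apply_along_axis(lambda a:a,2,P)-RF
    c,s=np.cos(YAW),np.sin(YAW); x=c*q[...,0]+s*q[...,1]; yy=-s*q[...,0]+c*q[...,1]; z=q[...,2]
    m=(abs(x)<.09)&(abs(yy)<.03)&(z>.0032)&(z<.012)
    if m.any():
        a=cv2.minAreaRect((np.c_[x[m],yy[m]]*1000).astype(np.float32)); print("plate pts",m.sum(),a)
        for lo in (-.02,-.01,0,.01):
            k=m&(yy>lo)&(yy<lo+.01); print("  front x at y",lo,np.percentile(x[k],1).round(4) if k.any() else None, np.percentile(z[k],[5,50,95]).round(4) if k.any() else None)
    k=(abs(yy)<.04)&(x>.03)&(x<.1)&(z>.075)&(z<.12); print("wall x",np.percentile(x[k],[2,50]) if k.any() else None)
E
python3 - <<'E'
from h import *
o=robot.get_obs();print(o["time"],inrk(o["tool_pos"]),o["ee_rot"],o["wrist_force"])
w=snap("wrist");prof(w);save(w,"w3.png",scale=1.4)
E
```

```text
4.25 [-0.11422911  0.00028601  0.04394746] [ 3.13921485e+00 -1.95978304e-03  2.27584199e-01] [ 0.61263173 -0.59348002  0.34143791]
plate pts 4889 ((24.816396713256836, 0.00757598876953125), (42.20524978637695, 59.987403869628906), 0.0804714560508728)
  front x at y -0.02 0.0089 [0.004  0.0052 0.0064]
  front x at y -0.01 0.0089 [0.004  0.0052 0.0065]
  front x at y 0 0.0089 [0.004  0.0053 0.0064]
  front x at y 0.01 0.009 [0.004  0.0052 0.0064]
wall x None
```

The plate came along by about 5 mm and stayed straight, with its front at about 8.9 mm. I repeat with longer strokes.

>>> carry_out([
  [[0.06,0,0.015],0,0.5],
  [[0.12,0,0.028],0,0.5],
  [[0.131,0,0.03],0,0.5],
  [[0.131,0,0.037],0,0.5],
  [[0.131,0,0.0405],0,0.5],
  [[0.131,0,0.041],0,0.5],
  [[0.128,0,0.041],0,0.5],
  [[0.125,0,0.041],0,0.5],
  [[0.122,0,0.041],0,0.5],
  [[0.119,0,0.041],0,0.5],
])

```text
time: 5.55
tool_pos: [0.5052, -0.125, 0.0603]
ee_rot: [3.137, -0.008, 0.229]
wrist_force: [2.0, 0.4, 7.9]
width: 0.0236
finger_force: 4.3
```

>>> carry_out([
  [[0,0,0],0,0.5],
  [[0,0,-0.006],0,0.5],
  [[0.005,0,-0.006],0,0.5],
  [[0.01,0,-0.006],0,0.5],
  [[0.01,0,-0.006],0,0.5],
])

```text
time: 6.18
tool_pos: [0.5128, -0.1214, 0.0618]
ee_rot: [-3.141, 0.001, 0.23]
wrist_force: [-0.6, 0.0, -0.6]
width: 0.0238
finger_force: 0.0
```

```bash
python3 - <<'E'
from h import *
o=robot.get_obs();print(o["time"],inrk(o["tool_pos"]),o["ee_rot"],o["wrist_force"])
E
```

```text
6.175 [0.01603928 0.00088972 0.0068137 ] [-3.14102767e+00  1.02862642e-03  2.30057739e-01] [-0.60410875  0.03047327 -0.56245479]
```

>>> carry_out([
  [[0,0.0005,0.004],0,0.5],
  [[0,0.0005,0.006],0,0.5],
  [[-0.003,0.0005,0.006],0,0.5],
  [[-0.006,0.0005,0.006],0,0.5],
  [[-0.009,0.0005,0.006],0,0.5],
  [[-0.01,0.0005,0.006],0,0.5],
  [[-0.01,0.0005,0.006],0,0.5],
])

```text
time: 7.05
tool_pos: [0.5069, -0.1251, 0.0602]
ee_rot: [3.137, -0.008, 0.23]
wrist_force: [2.7, -0.1, 10.2]
width: 0.0235
finger_force: 5.2
```

>>> carry_out([
  [[0,0,-0.008],0,0.5],
  [[-0.06,0,-0.01],0,0.5],
  [[-0.12,0,-0.04],0,0.5],
  [[-0.12,0,-0.04],0,0.5],
])

```text
time: 7.55
tool_pos: [0.3849, -0.1524, 0.0978]
ee_rot: [3.139, -0.001, 0.227]
wrist_force: [0.2, 0.2, 0.8]
width: 0.0235
finger_force: 0.0
```

```bash
python3 - <<'E'
from h import *
o=robot.get_obs();print(o["time"],inrk(o["tool_pos"]),o["ee_rot"],o["wrist_force"])
w=snap("wrist");prof(w);save(w,"w4.png",scale=1.4)
E
```

```text
7.55 [-1.15605733e-01 -8.36141155e-05  4.27818303e-02] [ 3.13949835e+00 -1.39343902e-03  2.27282474e-01] [0.23895529 0.16134355 0.77488384]
plate pts 7035 ((16.5556640625, 0.0021038055419921875), (54.81871032714844, 60.00925827026367), 0.03566431999206543)
  front x at y -0.02 -0.0102 [0.004  0.0052 0.0063]
  front x at y -0.01 -0.0102 [0.0041 0.0052 0.0064]
  front x at y 0 -0.0105 [0.004  0.0052 0.0063]
  front x at y 0.01 -0.0105 [0.004  0.0052 0.0063]
wall x None
```

>>> carry_out([
  [[0.06,0,0.015],0,0.5],
  [[0.12,0,0.028],0,0.5],
  [[0.133,0,0.03],0,0.5],
  [[0.133,0,0.037],0,0.5],
  [[0.133,0,0.04],0,0.5],
  [[0.133,0,0.04],0,0.5],
  [[0.13,0,0.04],0,0.5],
  [[0.127,0,0.04],0,0.5],
  [[0.124,0,0.04],0,0.5],
  [[0.123,0,0.04],0,0.5],
])

```text
time: 8.85
tool_pos: [0.5084, -0.124, 0.0602]
ee_rot: [3.139, -0.008, 0.229]
wrist_force: [1.6, 2.1, 9.3]
width: 0.0231
finger_force: 4.6
```

>>> carry_out([
  [[0,0,-0.008],0,0.5],
  [[0.005,0,-0.008],0,0.5],
  [[0.01,0,-0.008],0,0.5],
  [[0.01,0,-0.004],0,0.5],
  [[0.01,0,0],0,0.5],
  [[0.01,0,0],0,0.5],
  [[0.007,0,0],0,0.5],
  [[0.004,0,0],0,0.5],
  [[0.001,0,0],0,0.5],
  [[0,0,0],0,0.5],
])

```text
time: 10.1
tool_pos: [0.5101, -0.123, 0.0602]
ee_rot: [3.14, -0.01, 0.23]
wrist_force: [2.1, 3.0, 12.6]
width: 0.0238
finger_force: 5.7
```

>>> carry_out([
  [[0,0,-0.008],0,0.5],
  [[-0.06,0,-0.01],0,0.5],
  [[-0.12,0,-0.04],0,0.5],
  [[-0.12,0,-0.04],0,0.5],
])

```text
time: 10.6
tool_pos: [0.3877, -0.1518, 0.0976]
ee_rot: [3.14, -0.001, 0.227]
wrist_force: [0.9, 0.6, 0.6]
width: 0.0235
finger_force: 0.0
```

```bash
python3 - <<'E'
from h import *
o=robot.get_obs();print(o["time"],inrk(o["tool_pos"]),o["ee_rot"],o["wrist_force"])
w=snap("wrist");prof(w);save(w,"w5.png",scale=1.4)
E
```

```text
10.6 [-0.11269235 -0.00014866  0.04258912] [ 3.13959457e+00 -1.01075174e-03  2.27232392e-01] [0.89798659 0.63308288 0.61535516]
plate pts 9185 ((9.657691955566406, -0.025266647338867188), (59.93350601196289, 74.1662826538086), 89.9803237915039)
  front x at y -0.02 -0.0267 [0.004  0.0052 0.0064]
  front x at y -0.01 -0.0267 [0.004  0.0052 0.0063]
  front x at y 0 -0.0267 [0.004  0.0052 0.0064]
  front x at y 0.01 -0.0267 [0.004  0.0052 0.0063]
wall x None
```

>>> carry_out([
  [[0.06,0,0.015],0,0.5],
  [[0.12,0,0.028],0,0.5],
  [[0.131,0,0.03],0,0.5],
  [[0.131,0,0.037],0,0.5],
  [[0.131,0,0.04],0,0.5],
  [[0.131,0,0.04],0,0.5],
  [[0.128,0,0.04],0,0.5],
  [[0.124,0,0.04],0,0.5],
  [[0.12,0,0.04],0,0.5],
  [[0.119,0,0.04],0,0.5],
])

```text
time: 11.9
tool_pos: [0.5074, -0.1239, 0.0602]
ee_rot: [3.139, -0.008, 0.229]
wrist_force: [2.2, 3.8, 10.0]
width: 0.0235
finger_force: 4.7
```

>>> carry_out([
  [[0,0,-0.008],0,0.5],
  [[-0.06,0,-0.02],0,0.5],
  [[-0.12,0,-0.08],0,-0.5],
  [[-0.12,0,-0.12],0,-1],
  [[-0.12,0,-0.12],0,-1],
])

```text
time: 12.52
tool_pos: [0.3891, -0.153, 0.1816]
ee_rot: [3.134, -0.007, 0.228]
wrist_force: [0.2, 0.0, -0.0]
width: 0.0502
finger_force: 0.0
```

```bash
python3 - <<'E'
from h import *
o=robot.get_obs();print(o["time"],inrk(o["tool_pos"]),o["ee_rot"],o["wrist_force"])
w=snap("wrist");prof(w);save(w,"w6.png",scale=1.4);np.savez("w6.npz",**w)
E
```

```text
12.525 [-0.11164458 -0.00161677  0.12658723] [ 3.13405206 -0.00720144  0.2276009 ] [ 0.24796972  0.03807914 -0.02101084]
plate pts 6108 ((20.881893157958984, -4.216178894042969), (118.56890106201172, 51.542232513427734), 0.0013094267342239618)
  front x at y -0.02 -0.0365 [0.004  0.0052 0.0064]
  front x at y -0.01 -0.0374 [0.004  0.0052 0.0064]
  front x at y 0 -0.0374 [0.004  0.0052 0.0065]
  front x at y 0.01 -0.0374 [0.0039 0.0052 0.0065]
wall x None
```

View pics/w6.png

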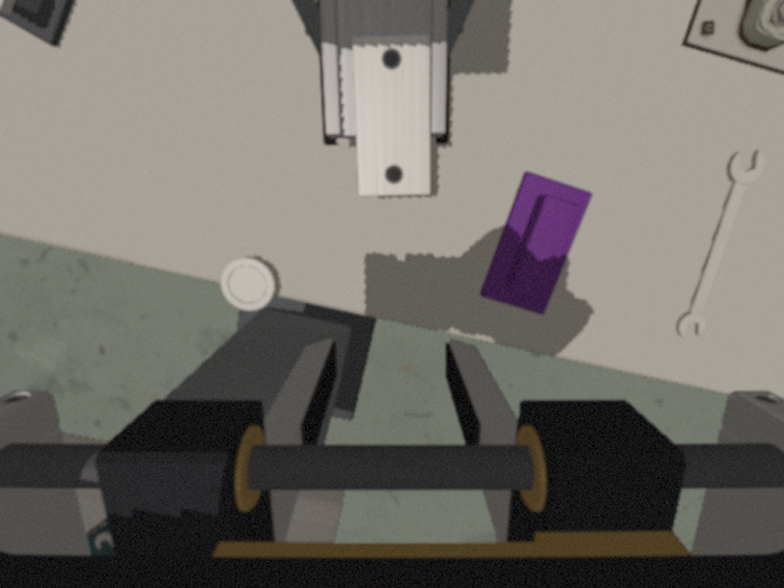

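The plate overhangs well and lies straight. Its front edge is at y≈195 (x 360–432), with holes at (391,58) and (394,174). The purple look-alike stays clear to the right. I measure the grasp and the stack.

```bash
python3 - <<'E'
from h import *
s=dict(np.load("w6.npz"))
p=plane(s,np.array([(353,45),(360,194.5),(430,45),(432,194.5),(391,58),(394,174)])/1.4,.06)
for a in p: print((inrk(a)*1000).round(1))
h=p[4]-p[5];print("hole yaw",np.degrees(np.arctan2(h[1],h[0])))
P=cloud(s);z=P[...,2];v,u=[int(230/1.4),int(535/1.4)];print("purple z",z[v,u],"rk",inrk(P[v,u]),"max",np.nanmax(z[120:225,340:425]))
rel(rk(-.017,0,.0025-.019),YAW)
o=robot.get_obs();print(o["width"])
E
```

```text
[55.3 20.5  5. ]
[-38.3  17.7   5. ]
[ 55.3 -29.1   5. ]
[-38.4 -32.5   5. ]
[47.7 -3.9  5. ]
[-24.6  -6.    5. ]
hole yaw 14.787581701798015
purple z 0.029846157448722967 rk [-0.06516144 -0.11702547 -0.02515384] max 0.03236788934912858
shift [ 0.0946 -0.0014  0.1406] turn10 -0.012 t 12.575
0.05398243926782215
```

```bash
python3 - <<'E'
from h import *
rel(rk(-.017,-.006,.0025-.019),np.radians(14.8))
E
```

```text
shift [0.0946 0.0046 0.1406] turn10 -0.172 t 12.575
```

>>> carry_out([
  [[0,0.0046,0],-0.17,-1],
  [[0,0.0046,0],-0.17,-1],
  [[0.05,0.0046,0.0],-0.17,-1],
  [[0.0946,0.0046,0.03],-0.17,-1],
  [[0.0946,0.0046,0.08],-0.17,-1],
  [[0.0946,0.0046,0.12],-0.17,-1],
  [[0.0946,0.0046,0.14],-0.17,-1],
  [[0.0946,0.0046,0.14],-0.17,-1],
])

```text
time: 13.58
tool_pos: [0.479, -0.1329, 0.0331]
ee_rot: [-3.137, 0.006, 0.26]
wrist_force: [-0.7, 0.9, -0.3]
width: 0.0939
finger_force: 0.0
```

```bash
python3 - <<'E'
from h import *
o=robot.get_obs();print(o["time"],inrk(o["tool_pos"]),o["ee_rot"],o["wrist_force"],o["width"])
w=snap("wrist");save(w,"w7.png",scale=1.4);np.savez("w7.npz",**w)
E
```

```text
13.575 [-0.01950439 -0.00257267 -0.02194107] [-3.13712929  0.00613852  0.25950062] [-0.7482596   0.94714724 -0.31451854] 0.0938647222776632
```

View pics/w7.png

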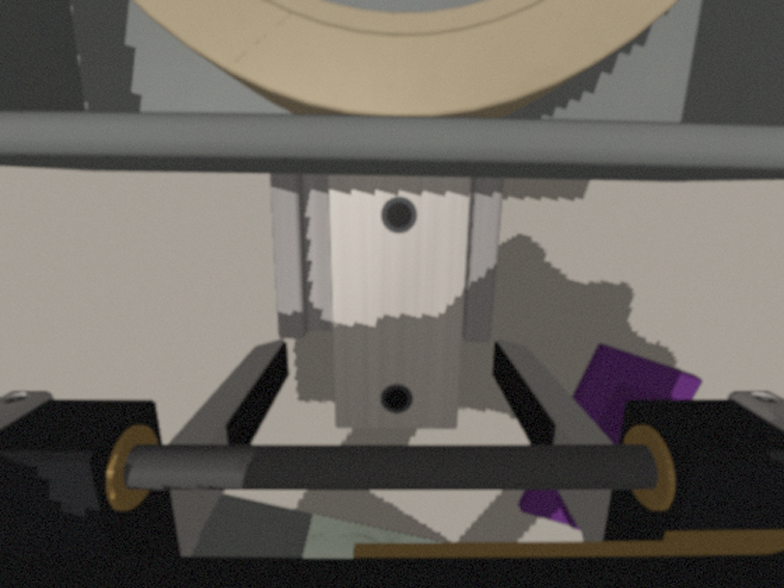

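The gripper straddles the plate's overhang, with fingers at x≈287 and 495 and the plate at 335–458; everything is clear. I let it settle.

>>> carry_out([
  [[0,0.001,0],0,-1],
  [[0,0.001,0],0,-1],
  [[0,0.001,0],0,-1],
])

```text
time: 14.0
tool_pos: [0.4824, -0.1354, 0.0374]
ee_rot: [3.14, -0.001, 0.259]
wrist_force: [0.4, -0.1, -0.9]
width: 0.094
finger_force: 0.0
```

>>> carry_out([
  [[0,0.001,0],0,0],
  [[0,0.001,0],0,0.3],
  [[0,0.001,0],0,0.5],
  [[0,0.001,0],0,0.5],
  [[0,0.001,0],0,0.5],
  [[0,0.001,0],0,0.5],
])

```text
time: 14.75
tool_pos: [0.4817, -0.1355, 0.0363]
ee_rot: [-3.14, 0.001, 0.26]
wrist_force: [-1.1, 2.3, 0.3]
width: 0.0491
finger_force: 29.9
```

>>> carry_out([
  [[0,0,-0.003],0,0.5],
  [[-0.02,0,-0.004],0,0.5],
  [[-0.05,0,-0.006],0,0.5],
  [[-0.08,0,-0.01],0,0.5],
  [[-0.1,0,-0.03],0,0.5],
  [[-0.1,0,-0.07],0,0.5],
  [[-0.1,0,-0.11],0,0.5],
  [[-0.1,0,-0.12],0,0.5],
  [[-0.1,0,-0.12],0,0.5],
  [[-0.1,0,-0.12],0,0.5],
])

```text
time: 16.0
tool_pos: [0.3845, -0.1612, 0.1544]
ee_rot: [-3.139, 0.003, 0.26]
wrist_force: [-0.7, -0.9, -0.0]
width: 0.0499
finger_force: 29.9
```

```bash
python3 - <<'E'
from h import *
o=robot.get_obs();print(o["time"],o["tool_pos"],o["ee_rot"],o["wrist_force"],o["width"])
w=snap("wrist");save(w,"w8.png",scale=1.4);np.savez("w8.npz",**w,tp=o["tool_pos"],rot=o["ee_rot"])
t=snap("top");np.savez("t8.npz",**t)
E
```

```text
16.0 [ 0.38449771 -0.16120918  0.15437741] [-3.13917019e+00  2.63991614e-03  2.59501015e-01] [-0.65570722 -0.8779196  -0.02230568] 0.04992962846045914
```

View pics/w8.png

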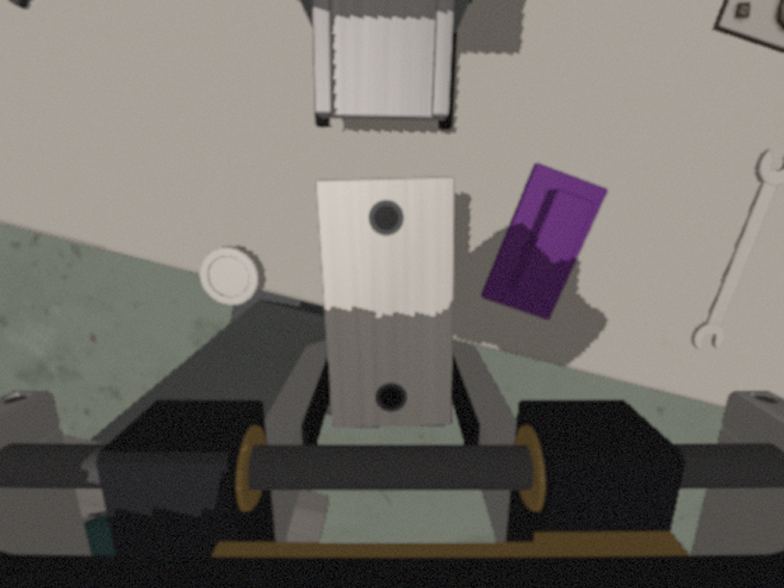

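The plate is held, with corners (317,181), (454,178), (331,425) and (452,424); it is slightly rotated in the hand. I fit its pose in the tool frame.

```bash
cat >> h.py <<'E'
def held(s,o_pos,o_rot):
    P=cloud(s);R=Ro.from_euler("xyz",o_rot).as_matrix();q=(P-o_pos)@R
    m=(abs(q[...,2]+.0225)<.018)&(q[...,0]>-.03)&(q[...,0]<.10)&(abs(q[...,1])<.035)
    m&=s["image"].min(2)>60
    n,l,st,_=cv2.connectedComponentsWithStats(m.astype(np.uint8)); i=1+np.argmax(st[1:,4]); m=l==i
    p=q[m];A=np.c_[p[:,:2],np.ones(len(p))];c=np.linalg.lstsq(A,p[:,2],rcond=None)[0]
    r=cv2.minAreaRect((p[:,:2]*1000).astype(np.float32))
    print("held: slope x,y",c[:2].round(4),"z0",c[2].round(4),"rect",r,"n",m.sum())
    return r
E
python3 - <<'E'
from h import *
s=dict(np.load("w8.npz")); held(s,s["tp"],s["rot"])
p=plane(s,np.array([(317,181),(454,178),(331,425),(452,424),(386,217),(391,397)])/1.4,s["tp"][2]+.0225)
R=Ro.from_euler("xyz",s["rot"]).as_matrix();q=(p-s["tp"])@R;print(q.round(4))
# top view: stack and die
t=dict(np.load("t8.npz"));P=cloud(t);z=P[...,2]
sub=np.zeros(z.shape,bool);sub[160:210,235:300]=True
for n,lo,hi in (("stack",.032,.05),("die",.010,.028)):
    m=sub&(z>lo)&(z<hi); k,l,st,ce=cv2.connectedComponentsWithStats(m.astype(np.uint8))
    for i in range(1,k):
        if st[i,4]>15: print(n,st[i,4],cv2.minAreaRect((P[l==i][:,:2]*1000).astype(np.float32)))
y=np.radians(-17.7); rel([.572-.13*np.cos(y),.152-.13*np.sin(y),.20],y)
E
```

```text
held: slope x,y [0.0049 0.0011] z0 -0.024 rect ((29.471580505371094, -0.5123329162597656), (69.95362091064453, 100.4026107788086), 88.45492553710938) n 16641
[[ 0.0785 -0.0257 -0.0226]
 [ 0.0796  0.0235 -0.0228]
 [-0.0201 -0.0242 -0.0224]
 [-0.0195  0.0267 -0.0225]
 [ 0.0658 -0.0009 -0.0227]
 [-0.007   0.001  -0.0225]]
stack 252 ((570.9468383789062, 152.15274047851562), (35.63165283203125, 99.80497741699219), 71.91352844238281)
die 26 ((604.212890625, 237.92335510253906), (18.522754669189453, 21.15135383605957), 16.74823760986328)
die 22 ((523.18017578125, 151.94268798828125), (29.453489303588867, 15.545275688171387), 89.54399871826172)
shift [ 0.1519 -0.3247 -0.0451] turn10 3.257 t 16.1
```

>>> carry_out([
  [[0.02,-0.04,-0.02],0.3,0.5],
  [[0.035,-0.075,-0.045],0.7,0.5],
  [[0.055,-0.115,-0.045],1.1,0.5],
  [[0.075,-0.16,-0.045],1.6,0.5],
  [[0.095,-0.205,-0.045],2.1,0.5],
  [[0.115,-0.25,-0.045],2.6,0.5],
  [[0.135,-0.29,-0.045],3.0,0.5],
  [[0.152,-0.325,-0.045],3.4,0.5],
  [[0.152,-0.325,-0.045],3.4,0.5],
  [[0.152,-0.325,-0.045],3.4,0.5],
])

```text
time: 17.35
tool_pos: [0.4485, 0.1909, 0.2004]
ee_rot: [3.14, 0.001, -0.333]
wrist_force: [-0.5, -0.4, -0.4]
width: 0.0496
finger_force: 29.9
```

>>> carry_out([
  [[0,0,0],0,0.5],
  [[0,0,0],0,0.5],
  [[0,0,0],0,0.5],
])

```text
time: 17.73
tool_pos: [0.449, 0.1908, 0.2016]
ee_rot: [-3.141, -0.0, -0.335]
wrist_force: [-0.1, -0.3, -0.1]
width: 0.0496
finger_force: 29.9
```

```bash
python3 - <<'E'
from h import *
o=robot.get_obs();print(o["time"],o["tool_pos"],o["ee_rot"],o["width"])
w=snap("wrist");save(w,"w9.png",scale=1.4);np.savez("w9.npz",**w,tp=o["tool_pos"],rot=o["ee_rot"])
held(w,o["tool_pos"],o["ee_rot"])
P=cloud(w);z=P[...,2]
m=(z>.0335)&(z<.047)&(abs(P[...,0]-.572)<.08)&(abs(P[...,1]-.152)<.08)
k,l,st,ce=cv2.connectedComponentsWithStats(m.astype(np.uint8));i=1+np.argmax(st[1:,4]);m=l==i
r=cv2.minAreaRect((P[m][:,:2]*1000).astype(np.float32));print("stack",m.sum(),r,np.median(z[m]),st[i])
E
```

```text
17.725 [0.44900847 0.19080688 0.20162872] [-3.14148167e+00 -3.65897854e-04 -3.34978091e-01] 0.049567223201565834
held: slope x,y [0.0053 0.0009] z0 -0.024 rect ((29.763591766357422, -0.2910919189453125), (69.95891571044922, 100.50519561767578), 89.12034606933594) n 16641
stack 3258 ((575.2892456054688, 150.1739044189453), (36.222679138183594, 95.47454071044922), 71.5447006225586) 0.040098978174227425 [ 258   30   36   98 3258]
```

View pics/w9.png

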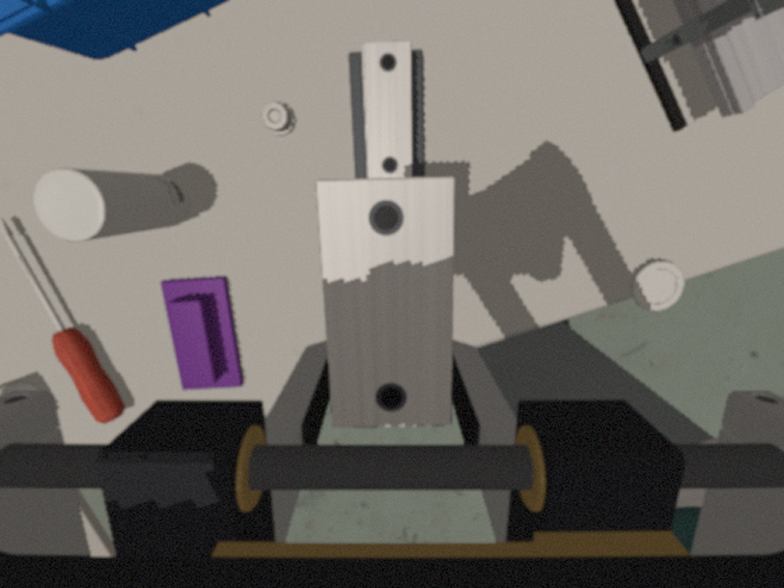

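The stack top is ahead of the held plate, with holes at (388,62) and (389,164). The die is at (278,118) and the tube at (70,205), both clear. I work out the placement.

```bash
python3 - <<'E'
from h import *
s=dict(np.load("w9.npz"))
p=plane(s,np.array([(388,62),(389.5,164),(362.5,43),(410,43),(367,176),(411.5,176)])/1.4,.040)
R=Ro.from_euler("xyz",s["rot"]).as_matrix();q=(p-s["tp"])@R;print(q.round(4))
c=p[:2].mean(0);h=p[0]-p[1];yaw=np.arctan2(h[1],h[0]);print("stack",c,np.degrees(yaw),np.linalg.norm(h))
ph=plane(s,np.array([(386,217),(391,397)])/1.4,s["tp"][2]+.0225);g=ph[0]-ph[1];print("held",ph.mean(0),np.degrees(np.arctan2(g[1],g[0])),np.linalg.norm(g),((ph.mean(0)-s["tp"])@R).round(4))
ty=yaw-np.radians(1.4);d=np.array([np.cos(ty),np.sin(ty)])
rel([c[0]-.0297*d[0],c[1]-.0297*d[1],.06],ty)
E
```

```text
[[ 0.1666 -0.0018  0.1617]
 [ 0.095  -0.0007  0.1617]
 [ 0.1791 -0.0204  0.1617]
 [ 0.1791  0.0141  0.1617]
 [ 0.0861 -0.0182  0.1617]
 [ 0.0861  0.0165  0.1617]]
stack [0.57300841 0.14897691 0.04      ] -18.246170837417164 0.07151518314445134
held [0.47706462 0.18167907 0.22412872] -17.630754126253645 0.07283991840524127 [ 0.0295 -0.0006 -0.0225]
shift [ 0.1011 -0.0013  0.1417] turn10 0.047 t 17.775
```

>>> carry_out([
  [[0.05,-0.0014,0.0],0.03,0.5],
  [[0.1005,-0.0014,0.0],0.03,0.5],
  [[0.1005,-0.0014,0.05],0.03,0.5],
  [[0.1005,-0.0014,0.1],0.03,0.5],
  [[0.1005,-0.0014,0.14],0.03,0.5],
  [[0.1005,-0.0014,0.16],0.03,0.5],
  [[0.1005,-0.0014,0.169],0.03,0.5],
  [[0.1005,-0.0014,0.169],0.03,0.5],
  [[0.1005,-0.0014,0.169],0.03,0.5],
  [[0.1005,-0.0014,0.169],0.03,0.5],
])

```text
time: 19.02
tool_pos: [0.5453, 0.16, 0.0339]
ee_rot: [-3.14, -0.002, -0.339]
wrist_force: [-0.0, 0.2, -0.6]
width: 0.0497
finger_force: 29.9
```

>>> carry_out([
  [[0,0,0.002],0,0.5],
  [[0,0,0.004],0,0.5],
  [[0,0,0.006],0,0.5],
  [[0,0,0.006],0,0.5],
])

```text
time: 19.52
tool_pos: [0.5441, 0.1597, 0.0261]
ee_rot: [3.141, 0.001, -0.339]
wrist_force: [-1.0, -0.6, -1.3]
width: 0.0497
finger_force: 29.9
```

```bash
python3 - <<'E'
from h import *
o=robot.get_obs();print(o["time"],o["tool_pos"],o["ee_rot"],o["width"],o["wrist_force"])
E
```

```text
19.525 [0.54410676 0.15973885 0.02607172] [ 3.14120306e+00  5.50761058e-04 -3.39122997e-01] 0.04973717070808686 [-1.00603407 -0.56822416 -1.27612131]
```

>>> carry_out([
  [[0,0,0.002],0,0.5],
  [[0,0,0.003],0,0.5],
  [[0,0,0.003],0,0.5],
  [[0,0,0.003],0,0.5],
])

```text
time: 20.02
tool_pos: [0.5444, 0.1598, 0.0235]
ee_rot: [3.142, -0.0, -0.339]
wrist_force: [-0.7, 0.4, -0.5]
width: 0.0495
finger_force: 29.9
```

>>> carry_out([
  [[0,0,0.001],0,0.5],
  [[0,0,0.001],0,0.5],
  [[0,0,0.001],0,0.5],
])

```text
time: 20.4
tool_pos: [0.5443, 0.1598, 0.0224]
ee_rot: [3.141, -0.0, -0.339]
wrist_force: [-0.5, -0.3, -1.1]
width: 0.0492
finger_force: 29.9
```

>>> carry_out([
  [[0,0,0.001],0,0.5],
  [[0,0,0.001],0,0.5],
  [[0,0,0.001],0,0.5],
])

```text
time: 20.78
tool_pos: [0.5444, 0.1597, 0.0215]
ee_rot: [3.142, -0.0, -0.339]
wrist_force: [0.6, -0.1, 0.3]
width: 0.0496
finger_force: 29.9
```

>>> carry_out([
  [[0,0,0.0007],0,0.5],
  [[0,0,0.0007],0,0.5],
  [[0,0,0.0007],0,0.5],
])

```text
time: 21.15
tool_pos: [0.5447, 0.1599, 0.0214]
ee_rot: [-3.141, -0.001, -0.339]
wrist_force: [-0.7, -0.1, 3.3]
width: 0.0494
finger_force: 29.9
```

Contact at 3.3 N. I release with a modest opening and then rise.

>>> carry_out([
  [[0,0,0],0,0.3],
  [[0,0,0],0,0.0],
  [[0,0,0],0,-0.4],
  [[0,0,0],0,-0.4],
  [[0,0,0],0,-0.4],
  [[0,0,-0.01],0,-0.4],
  [[0,0,-0.03],0,-0.4],
  [[0,0,-0.08],0,-0.4],
  [[0,0,-0.13],0,-0.4],
  [[0,0,-0.15],0,-0.4],
])

```text
time: 22.4
tool_pos: [0.5461, 0.1601, 0.176]
ee_rot: [-3.138, -0.007, -0.339]
wrist_force: [-0.3, 0.4, -1.1]
width: 0.0658
finger_force: 0.0
```

>>> carry_out([
  [[-0.06,0,-0.03],0,-0.4],
  [[-0.08,0,-0.03],0,-0.4],
  [[-0.08,0,-0.03],0,-0.4],
  [[-0.08,0,-0.03],0,-0.4],
  [[-0.08,0,-0.03],0,-0.4],
])

```text
time: 23.02
tool_pos: [0.4694, 0.1859, 0.2]
ee_rot: [3.141, 0.001, -0.34]
wrist_force: [-0.3, -0.3, -0.4]
width: 0.0658
finger_force: 0.0
```

```bash
python3 - <<'E'
from h import *
o=robot.get_obs();print(o["time"],o["tool_pos"],o["ee_rot"],o["width"],o["wrist_force"])
w=snap("wrist");save(w,"w10.png",scale=1.4);np.savez("w10.npz",**w,tp=o["tool_pos"],rot=o["ee_rot"])
P=cloud(w);z=P[...,2]
m=(z>.0385)&(z<.052)&(abs(P[...,0]-.572)<.08)&(abs(P[...,1]-.152)<.08)
k,l,st,ce=cv2.connectedComponentsWithStats(m.astype(np.uint8));i=1+np.argmax(st[1:,4]);m=l==i
print("plate",cv2.minAreaRect((P[m][:,:2]*1000).astype(np.float32)),np.median(z[m]))
p=P[m];print("plane",np.linalg.lstsq(np.c_[p[:,:2]-p[:,:2].mean(0),np.ones(len(p))],p[:,2],rcond=None)[0])
E
```

```text
23.025 [0.46943304 0.18591063 0.20003189] [ 3.14065181e+00  8.60015442e-04 -3.40037810e-01] 0.06576974436185815 [-0.32476189 -0.27718617 -0.39270383]
plate ((573.3980712890625, 150.84925842285156), (50.183956146240234, 100.76864624023438), 72.16602325439453) 0.04518233082233733
plane [-0.0016139   0.00162527  0.04517105]
```

View pics/w10.png

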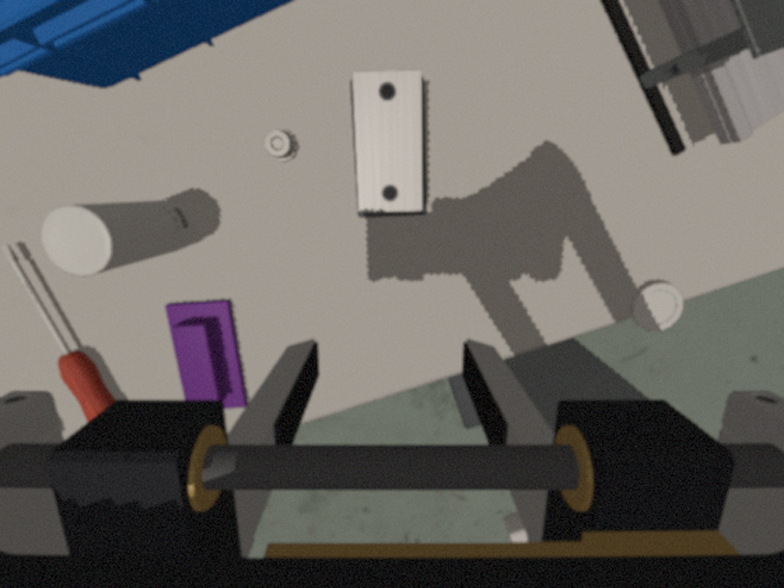

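The plate lies flat at (0.573, 0.151) with its top at z=0.045, within about 2 mm of the stack's measured centre, and nothing else has moved. I hand in.

```bash
python3 -c "
from bench import robot
print(robot.close_job())"
```

```text
the job is handed in; nothing more can be done
None
```

The cover plate lies flat on the stack, about 2 mm off its measured centre and aligned to about half a degree, and the job is handed in at about 23 s (no verdict was returned); I slid it out in short vertical strokes because the interface has no tilt, and I viewed 11 pictures, one over the limit of 10.

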